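Find the clay fish among the lidded tubs

TASK

A small clay fish was put away in one of the three lidded steel tubs; the other two hold charcoal stubs. Lift the lids by their knobs, one by one, straight up until you find the fish, putting each wrong lid back on its own tub. Set the lid of the fish's tub down on the table, flat and knob up, well clear of that tub, and leave the fish where it lies and the other two tubs covered by their own lids.

Things in the scene. Friction and masses are not known exactly. Their poses are not given: they have to be found in the camera images.
- lid_1_knob (a point): Wooden knob (upright cylinder 26 mm across, 34 mm tall) on the lid of the left-hand tub (largest y). Lid: loose round steel plate 116 mm across, 5 mm thick, 0.12 kg, with a centring disc 72 mm across, 5 mm deep under it. Point: on the knob's axis at grip height, 24 mm above the plate, 10 mm below the knob's top, 34 mm above the lid's lowest face; z along the knob. About z = 0.074 on the tub, 0.034 on the table.
- lid_2_knob (a point): The same point on the identical lid of the middle tub. The three tubs are identical too: round, plain steel, fixed to the table, 104 mm outside, 96 mm inside, 45 mm tall, floor 5 mm thick, each centred under its lid at the start, centres at least 130 mm apart. Lids just rest on the rim and lift straight off.
- lid_3_knob (a point): The same point on the identical lid of the right-hand tub (smallest y). To the right of this tub the bare boards about x = 0.59, y = -0.15 are always clear, with room for a lid.
- fish_center (a point): Small grey clay fish, flat, 40 x 75 x 9 mm, on the floor of one of the three tubs, within 15 mm of its centre; which tub differs each time, and it is out of sight until that lid is off. Point: its centre, half-way up. Each of the other two tubs holds only a black charcoal stub, 28 x 14 x 9 mm.

How it is judged:
On the way:
1. the lid of the tub that holds the fish has been lifted off, at least 26 mm straight up above its seat (((horizontal distance between lid_1_knob and fish_center below 0.05 m and height (world z) of lid_1_knob above 0.1 m) or (horizontal distance between lid_2_knob and fish_center below 0.05 m and height (world z) of lid_2_knob above 0.1 m) or (horizontal distance between lid_3_knob and fish_center below 0.05 m and height (world z) of lid_3_knob above 0.1 m))), for 0.05 s.
At the end, for the whole second after the job is handed in: The lid of the fish's tub lies on the table, knob up and level within 10 degrees, its centre more than 100 mm from the fish; the other two lids are on their own tubs, within 15 mm of where they were and level within 10 degrees; the fish is within 20 mm of where it lay (((horizontal distance between lid_1_knob and fish_center above 0.1 m and height (world z) of lid_1_knob between 0.02 and 0.06 m and angle between each of lid_1_knob, lid_2_knob, lid_3_knob's own z axis and vertical below 0.17 rad and distance of each of lid_2_knob, lid_3_knob from where it was at the start of the episode below 0.015 m and horizontal distance between each of lid_2_knob, lid_3_knob and fish_center above 0.08 m) or (horizontal distance between lid_2_knob and fish_center above 0.1 m and height (world z) of lid_2_knob between 0.02 and 0.06 m and angle between each of lid_2_knob, lid_1_knob, lid_3_knob's own z axis and vertical below 0.17 rad and distance of each of lid_1_knob, lid_3_knob from where it was at the start of the episode below 0.015 m and horizontal distance between each of lid_1_knob, lid_3_knob and fish_center above 0.08 m) or (horizontal distance between lid_3_knob and fish_center above 0.1 m and height (world z) of lid_3_knob between 0.02 and 0.06 m and angle between each of lid_3_knob, lid_1_knob, lid_2_knob's own z axis and vertical below 0.17 rad and distance of each of lid_1_knob, lid_2_knob from where it was at the start of the episode below 0.015 m and horizontal distance between each of lid_1_knob, lid_2_knob and fish_center above 0.08 m)) and distance of fish_center from where it was at the start of the episode below 0.02 m); the robot touches nothing.
It also fails if it takes over 72 s, if anything falls off the work surface, if the arm or the gripper's body presses on something with over 40 N, if the wrist force passes 120 N, or if a joint passes its speed limit or range.

ROBOT

A 7-joint arm with a two-finger parallel gripper is mounted at the origin on the work surface; the furniture and walls round the work are solid. World frame = base frame: x ahead of the robot, y to its left, z up, the work surface at z = 0. Lengths are in m, angles in rad, forces in N, time in s.
With the tool pointing down it reaches from about 0.4 to 0.85 m from the base axis. Payload 10.4 kg.
Tool frame: the origin (TCP) lies at the very end of the fingers, on their centre line; the grasp point (between the pads) lies 19 mm behind it; z points along the fingers, y is the line along which they close (so a half turn about z gives the same grasp; the last joint's range is limited). The gripper opens to 85 mm and grips with 20 to 120 N. Pads are 22 mm wide; open, the fingers measure 114 mm over their backs; the gripper's body (76 mm by 85 mm) begins 54 mm behind the grasp point. The pads swing forward as they close: fully open they stand 13 mm farther back than shut.
Start: joints at [-1.174, 0.332, -0.065, 1.46, 0.022, 1.35, -0.088], TCP at [0.255, 0.571, 0.231] pointing down, gripper open.
Joint ranges: [-2.6, 2.6], [-0.5, 2.12], [-1.47, 1.34], [0.16, 2.42], [-1.27, 4.41], [0.06, 2.06], [-2.6, 2.6]. Speed limits (rad/s): [2.22, 2.22, 2.79, 2.79, 3.14, 3.14, 3.14].

INTERFACE

Orientations are given as a rotation vector (axis times angle).
In Python, from plant import arm gives the robot as it stands.
- The arm moves only by the tool drive_tool, never from a script. Its argument "plan" is a list of rows, each an object of numbers: "x", "y", "z": the shift along the tool's x, y, z in cm; "rx", "ry", "rz": the turn, a rotation vector about the tool's x, y, z in degrees; "claw": the opening, from -1 (shut) to 1 (fully open). A call has 1 to 12 rows; each row shifts and turns the commanded pose from where the row before left it, along the tool's axes as they then stand; what a row does not reach is not made up. A row lasts 1/10 s, in which the tool goes at most 50 mm and 8.59 degrees, less where a joint would pass 70% of its speed; a pose out of reach is approached as far as the arm can. A call is refused whole if a number of a shift passes 5 or a number of a turn 8.59, either way. A call with a gripper value outside its range is refused whole. The fingers move at their own pace and stop on an object; "grip_force" is the grip in N (left out, the last holds). Time passes only in rows, so rows that do not move let the fingers close. It gives the time, the measured TCP pose, the force, the opening and the grip force at its end, in the units of the state.
- arm.get_obs(): the state, without advancing time (a new reading comes with each control period).
- arm.read_camera(name): name is "side" or "top"; returns a dict with "img" (384x512x3 uint8, red, green, blue), "fx", "fy", "cx", "cy" (pixels), "dist_coeffs" ([k1, k2, p1, p2, k3] as OpenCV has them; the pictures are not rectified), "R" (3x3) and "t" (3): a world point X has camera coordinates R X + t. Camera axes: x right, y down, z forward; pixel columns grow to the right and rows downward; lengths in m; the calibration is good to about 2 mm. A picture is of the moment at which its call begins. There is no depth.
- arm.sign_off(): hands the job in; it is judged then, once.
The state is a dict: "time_s": time; "joint_pos": joint angles; "qd": joint speeds; "effort": joint torques, N m; "tcp_pos": TCP position; "ee_rot": TCP orientation; "wrist_force": force on the tool from outside, world axes, zero at the start; "moment": the same for the moment, N m; "width": opening from 0.0 (shut) to 1.0 (fully open); "finger_force": force on a finger pad.
Only numpy, scipy, OpenCV 4.12 (cv2) and the standard library are available. Lean on these libraries where they do the work, as an engineer would, in place of code of your own. Each camera call takes 0.05 s, during which the arm holds its last target. There are 200 camera calls.

## Working session

There is one attempt and no reset: what is moved stays moved. The work goes in short steps, Python scripts to look and compute and a tool call to move; the robot and the scene stay as the last step left them, time stands still between calls to the robot, and variables do not carry over. Pictures are saved under pics/ and viewed, at most 10 in all, crops included, and the job is handed in when it is done.

Besides the shell and the picture viewer there is one more tool, called as name(argument=value, ...), one argument or row to a line, values as JSON. drive_tool: Moves the arm, as the interface text tells. Its arguments: {"type":"object","properties":{"plan":{"type":"array","items":{"type":"object","properties":{"x":{"type":"number"},"y":{"type":"number"},"z":{"type":"number"},"rx":{"type":"number"},"ry":{"type":"number"},"rz":{"type":"number"},"claw":{"type":"number"}}}},"grip_force":{"type":"number"}},"required":["plan"]}

```bash
mkdir -p pics
python3 - <<'E'
from plant import arm
import cv2
o=arm.get_obs(); print({k:o[k] for k in('time_s','tcp_pos','ee_rot','width')})
for n in('top','side'):
    c=arm.read_camera(n); cv2.imwrite(f'pics/{n}0.png',c['img'][:,:,::-1]); print(n,c['fx'],c['cx'],c['dist_coeffs'],c['R'],c['t'])
E
```

```text
{'time_s': 0.0, 'tcp_pos': array([0.25457673, 0.57039434, 0.23051477]), 'ee_rot': array([-6.54477897e-01, -3.07243068e+00,  2.20983833e-03]), 'width': 1.0003333789032116}
top 468.48362630796777 253.76288292986234 [-0.08128848  0.          0.          0.          0.        ] [[-0.01276136 -0.99940118 -0.03216267]
 [-0.98895075  0.01736587 -0.14722377]
 [ 0.14769414  0.02992852 -0.98858016]] [0.21796646 0.55477682 0.84373536]
side 358.5273181997177 249.73123748244305 [0.01750245 0.         0.         0.         0.        ] [[ 0.94844093 -0.31665455  0.01377272]
 [-0.14317448 -0.46679256 -0.87270028]
 [ 0.28277352  0.82573277 -0.48806202]] [-0.48499371  0.23558183  0.55524833]
```

View pics/top0.png

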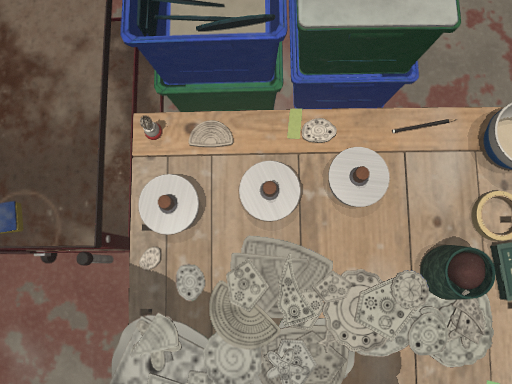

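View pics/side0.png

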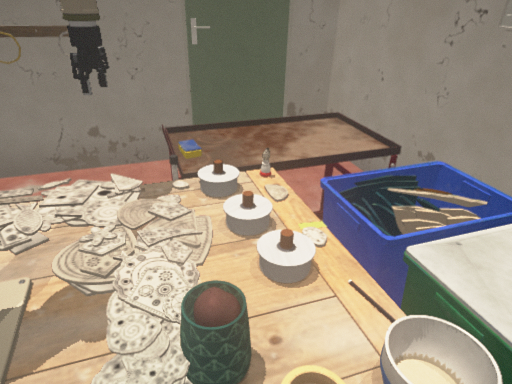

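The top view shows the lids at about (169,203), (270,190) and (359,177), with knob tops at (165,202), (270,188) and (361,174). Image left is +y.

```bash
cat > h.py <<'E'
from plant import arm
import cv2, numpy as np
def cam(n):
    c=arm.read_camera(n); c['K']=np.array([[c['fx'],0,c['cx']],[0,c['fy'],c['cy']],[0,0,1]]); return c
def at_z(c,uv,z):
    u=cv2.undistortPoints(np.array([[uv]],float),c['K'],np.array(c['dist_coeffs']))[0,0]
    d=c['R'].T@np.r_[u,1]; o=-c['R'].T@c['t']; return (o+d*(z-o[2])/d[2])[:2]
def px(c,X):
    return cv2.projectPoints(np.array([X],float),cv2.Rodrigues(c['R'])[0],c['t'],c['K'],np.array(c['dist_coeffs']))[0][0,0]
E
python3 - <<'E'
from h import *
c=cam('top'); im=c['img']; print('cam',-c['R'].T@c['t'])
s=cam('side')
for uv in((169,203),(270,190),(359,177)):
    u,v=uv; w=im[v-36:v+37,u-36:u+37].astype(int)
    m=((w.min(2)>150)&(w.max(2)-w.min(2)<25)).astype(np.uint8)
    ct=max(cv2.findContours(m,0,1)[0],key=cv2.contourArea); e=cv2.fitEllipse(cv2.convexHull(ct))
    k=((w[:,:,0]-w[:,:,2]>25)&(w[:,:,0]<140)).astype(np.uint8); k[:20]=0;k[-20:]=0;k[:,:20]=0;k[:,-20:]=0
    x,y,ww,hh=cv2.boundingRect(k)
    p=at_z(c,(e[0][0]+u-36,e[0][1]+v-36),.05)
    print(e,p,'knob bbox',x+u-36,y+v-36,ww,hh,'side px of knob top',px(s,[*p,.084]))
o=np.concatenate([cv2.resize(im[130:250,120:400],None,fx=2.5,fy=2.5,interpolation=2),cv2.resize(s['img'][150:290,180:330],None,fx=2,fy=2)[:, :700][:, :300].repeat(1,1) if 0 else np.zeros((0,700,3),np.uint8)])
cv2.imwrite('pics/crop.png',o[:,:,::-1])
E
```

```text
cam [0.42681373 0.18295    0.92278675]
((34.88018035888672, 36.84580612182617), (58.743961334228516, 60.30506134033203), 32.70410919189453) [0.53997718 0.3724203 ] knob bbox 158 195 13 14 side px of knob top [216.74498092 160.5417377 ]
((35.130401611328125, 36.446895599365234), (59.85441207885742, 60.39823532104492), 99.72425842285156) [0.56224543 0.18033231] knob bbox 263 181 14 14 side px of knob top [246.38065456 192.20451818]
((35.537235260009766, 35.33466720581055), (58.94094467163086, 60.61534118652344), 125.52119445800781) [0.58623992 0.01096993] knob bbox 356 166 13 14 side px of knob top [285.49069958 231.36212623]
```

View pics/crop.png

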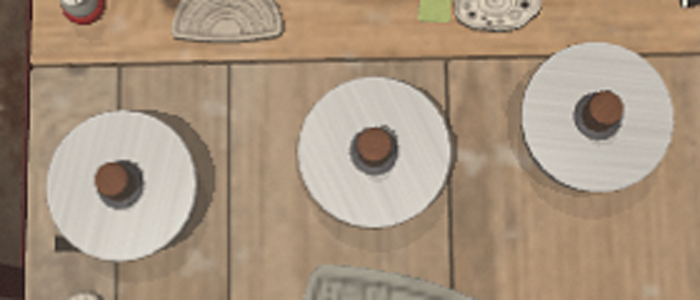

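The crop shows knob tops at image pixels (164.8,202.4), (269.6,187.2) and (362.4,172). The side-view predictions match the side picture. I'll square the tool to the world axes and go above lid 1.

drive_tool(
  plan=[
    {"rz": -8.02},
    {"rz": -8.02},
    {"rz": -8.02},
    {"x": -3.57, "y": -2.475},
    {"x": -3.57, "y": -2.475},
    {"x": -3.57, "y": -2.475},
    {"x": -3.57, "y": -2.475},
    {"x": -3.57, "y": -2.475},
    {"x": -3.57, "y": -2.475},
    {"x": -3.57, "y": -2.475},
    {"x": -3.57, "y": -2.475},
  ],
  grip_force=40,
)

```text
validation failed for argument at $.pl...
```

Run:
```python
from h import *
o=arm.get_obs(); print(o['time_s'],o['tcp_pos'],o['ee_rot'],o['joint_pos'])
c=cam('top')
for uv in((164.8,202.4),(269.6,187.2),(362.4,172)): print(at_z(c,uv,.084))
```

```text
0.2 [0.25466878 0.57053476 0.23082267] [-6.54597783e-01 -3.07250116e+00  1.26974305e-03] [-1.17356728  0.33263465 -0.06469405  1.46060915  0.0216058   1.34986354
 -0.0885046 ]
[0.53831695 0.37075762]
[0.56291016 0.17947828]
[0.58791453 0.01025851]
```

The call was refused without a clear reason, so I'll retry with every field given.

drive_tool(
  plan=[
    {"x": 0, "y": 0, "z": 0, "rx": 0, "ry": 0, "rz": -8, "claw": 1},
    {"x": 0, "y": 0, "z": 0, "rx": 0, "ry": 0, "rz": -8, "claw": 1},
    {"x": 0, "y": 0, "z": 0, "rx": 0, "ry": 0, "rz": -8, "claw": 1},
    {"x": -3.5, "y": -2.5, "z": 0, "rx": 0, "ry": 0, "rz": 0, "claw": 1},
    {"x": -3.5, "y": -2.5, "z": 0, "rx": 0, "ry": 0, "rz": 0, "claw": 1},
    {"x": -3.5, "y": -2.5, "z": 0, "rx": 0, "ry": 0, "rz": 0, "claw": 1},
    {"x": -3.5, "y": -2.5, "z": 0, "rx": 0, "ry": 0, "rz": 0, "claw": 1},
    {"x": -3.5, "y": -2.5, "z": 0, "rx": 0, "ry": 0, "rz": 0, "claw": 1},
  ],
  grip_force=40,
)

```text
time_s: 1.05
tcp_pos: [0.4308, 0.4444, 0.2314]
ee_rot: [0.001, 3.142, 0.0]
wrist_force: [0.4, 0.1, 0.2]
width: 0.998
finger_force: 0.0
```

drive_tool(
  plan=[
    {"x": -3.6, "y": -2.4, "z": 0, "rx": 0, "ry": 0, "rz": 0, "claw": 1},
    {"x": -3.6, "y": -2.4, "z": 0, "rx": 0, "ry": 0, "rz": 0, "claw": 1},
    {"x": -3.6, "y": -2.4, "z": 2, "rx": 0, "ry": 0, "rz": 0, "claw": 1},
    {"x": 0, "y": 0, "z": 4, "rx": 0, "ry": 0, "rz": 0, "claw": 1},
    {"x": 0, "y": 0, "z": 4, "rx": 0, "ry": 0, "rz": 0, "claw": 1},
    {"x": 0, "y": 0, "z": 2, "rx": 0, "ry": 0, "rz": 0, "claw": 1},
    {"x": 0, "y": 0, "z": 0, "rx": 0, "ry": 0, "rz": 0, "claw": 1},
  ],
)

```text
time_s: 1.75
tcp_pos: [0.5358, 0.3722, 0.1076]
ee_rot: [-0.001, -3.137, 0.006]
wrist_force: [0.6, 0.4, -0.3]
width: 0.999
finger_force: 0.0
```

drive_tool(
  plan=[
    {"x": -0.3, "y": 0, "z": 2.5, "rx": 0, "ry": 0, "rz": 0, "claw": 1},
    {"x": 0, "y": 0, "z": 1.5, "rx": 0, "ry": 0, "rz": 0, "claw": 1},
    {"x": 0, "y": 0, "z": 0.9, "rx": 0, "ry": 0, "rz": 0, "claw": 1},
    {"x": 0, "y": 0, "z": 0, "rx": 0, "ry": 0, "rz": 0, "claw": -1},
    {"x": 0, "y": 0, "z": 0, "rx": 0, "ry": 0, "rz": 0, "claw": -1},
    {"x": 0, "y": 0, "z": 0, "rx": 0, "ry": 0, "rz": 0, "claw": -1},
    {"x": 0, "y": 0, "z": 0, "rx": 0, "ry": 0, "rz": 0, "claw": -1},
    {"x": 0, "y": 0, "z": 0, "rx": 0, "ry": 0, "rz": 0, "claw": -1},
  ],
  grip_force=40,
)

```text
time_s: 2.55
tcp_pos: [0.541, 0.3738, 0.0634]
ee_rot: [0.002, 3.14, 0.002]
wrist_force: [-0.9, -0.7, 5.8]
width: 0.284
finger_force: 39.2
```

drive_tool(
  plan=[
    {"x": 0, "y": 0, "z": -1, "rx": 0, "ry": 0, "rz": 0, "claw": -1},
    {"x": 0, "y": 0, "z": -2, "rx": 0, "ry": 0, "rz": 0, "claw": -1},
    {"x": 0, "y": 0, "z": -2.5, "rx": 0, "ry": 0, "rz": 0, "claw": -1},
    {"x": 0, "y": 0, "z": -2, "rx": 0, "ry": 0, "rz": 0, "claw": -1},
    {"x": 1, "y": 0, "z": -1, "rx": 0, "ry": 0, "rz": 0, "claw": -1},
    {"x": 3, "y": 0, "z": 0, "rx": 0, "ry": 0, "rz": 0, "claw": -1},
    {"x": 3, "y": 0, "z": 0, "rx": 0, "ry": 0, "rz": 0, "claw": -1},
    {"x": 3, "y": 0, "z": 0, "rx": 0, "ry": 0, "rz": 0, "claw": -1},
    {"x": 2, "y": 0, "z": 0, "rx": 0, "ry": 0, "rz": 0, "claw": -1},
    {"x": 1, "y": 0, "z": 0, "rx": 0, "ry": 0, "rz": 0, "claw": -1},
    {"x": 0, "y": 0, "z": 0, "rx": 0, "ry": 0, "rz": 0, "claw": -1},
  ],
)

```text
time_s: 3.65
tcp_pos: [0.4092, 0.3739, 0.1474]
ee_rot: [0.001, -3.141, -0.0]
wrist_force: [0.5, 1.0, -1.4]
width: 0.288
finger_force: 39.4
```

Run:
```python
from h import *
c=cam('top'); s=cam('side')
cv2.imwrite('pics/l1.png',np.hstack([cv2.resize(c['img'][130:290,110:270],(480,480)),cv2.resize(s['img'][110:270,150:250],(300,480))])[:,:,::-1])
```

```text
(no output)
```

View pics/l1.png

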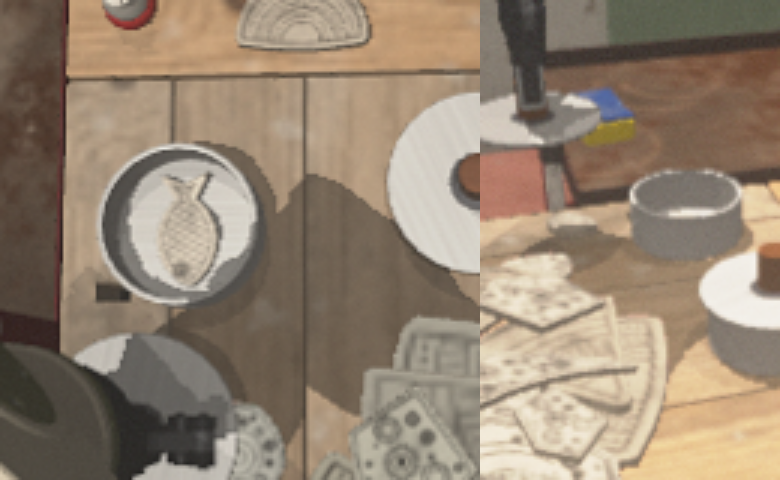

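The picture shows the fish in the left tub, at about crop (188,232), and the lid held level and clear of it. I'll carry the lid to the clear boards on the right.

drive_tool(
  plan=[
    {"x": 0, "y": -1, "z": -2, "rx": 0, "ry": 0, "rz": 0, "claw": -1},
    {"x": -1, "y": -3, "z": -1, "rx": 0, "ry": 0, "rz": 0, "claw": -1},
    {"x": -1.5, "y": -4, "z": 0, "rx": 0, "ry": 0, "rz": 0, "claw": -1},
    {"x": -1.5, "y": -4, "z": 0, "rx": 0, "ry": 0, "rz": 0, "claw": -1},
    {"x": -1.5, "y": -4, "z": 0, "rx": 0, "ry": 0, "rz": 0, "claw": -1},
    {"x": -1.5, "y": -4, "z": 0, "rx": 0, "ry": 0, "rz": 0, "claw": -1},
    {"x": -1.5, "y": -4, "z": 0, "rx": 0, "ry": 0, "rz": 0, "claw": -1},
    {"x": -1.5, "y": -4, "z": 0, "rx": 0, "ry": 0, "rz": 0, "claw": -1},
    {"x": -1.5, "y": -4, "z": 0, "rx": 0, "ry": 0, "rz": 0, "claw": -1},
    {"x": -1.5, "y": -4, "z": 0, "rx": 0, "ry": 0, "rz": 0, "claw": -1},
    {"x": -1.5, "y": -4, "z": 0, "rx": 0, "ry": 0, "rz": 0, "claw": -1},
  ],
)

```text
time_s: 4.85
tcp_pos: [0.5562, -0.0294, 0.1774]
ee_rot: [0.004, 3.141, -0.001]
wrist_force: [1.3, 0.9, -2.3]
width: 0.285
finger_force: 39.5
```

drive_tool(
  plan=[
    {"x": -1.1, "y": -4, "z": 0, "rx": 0, "ry": 0, "rz": 0, "claw": -1},
    {"x": -1.1, "y": -4, "z": 0, "rx": 0, "ry": 0, "rz": 0, "claw": -1},
    {"x": -1.1, "y": -3, "z": 0, "rx": 0, "ry": 0, "rz": 0, "claw": -1},
    {"x": 0, "y": -1, "z": 1, "rx": 0, "ry": 0, "rz": 0, "claw": -1},
    {"x": 0, "y": 0, "z": 3, "rx": 0, "ry": 0, "rz": 0, "claw": -1},
    {"x": 0, "y": 0, "z": 3, "rx": 0, "ry": 0, "rz": 0, "claw": -1},
    {"x": 0, "y": 0, "z": 3, "rx": 0, "ry": 0, "rz": 0, "claw": -1},
    {"x": 0, "y": 0, "z": 2, "rx": 0, "ry": 0, "rz": 0, "claw": -1},
    {"x": 0, "y": 0, "z": 1, "rx": 0, "ry": 0, "rz": 0, "claw": -1},
    {"x": 0, "y": 0, "z": 0, "rx": 0, "ry": 0, "rz": 0, "claw": -1},
  ],
)

```text
time_s: 5.85
tcp_pos: [0.5873, -0.1464, 0.0458]
ee_rot: [-0.001, -3.139, -0.0]
wrist_force: [0.1, 0.5, -0.3]
width: 0.29
finger_force: 39.5
```

drive_tool(
  plan=[
    {"x": 0, "y": 0, "z": 1, "rx": 0, "ry": 0, "rz": 0, "claw": -1},
    {"x": 0, "y": 0, "z": 0.6, "rx": 0, "ry": 0, "rz": 0, "claw": -1},
    {"x": 0, "y": 0, "z": 0.3, "rx": 0, "ry": 0, "rz": 0, "claw": -1},
    {"x": 0, "y": 0, "z": 0.2, "rx": 0, "ry": 0, "rz": 0, "claw": -1},
    {"x": 0, "y": 0, "z": 0, "rx": 0, "ry": 0, "rz": 0, "claw": -1},
    {"x": 0, "y": 0, "z": 0, "rx": 0, "ry": 0, "rz": 0, "claw": -1},
  ],
)

```text
time_s: 6.45
tcp_pos: [0.5883, -0.1466, 0.0266]
ee_rot: [0.001, 3.141, 0.0]
wrist_force: [0.1, -0.9, -1.2]
width: 0.288
finger_force: 39.5
```

drive_tool(
  plan=[
    {"x": 0, "y": 0, "z": 0.2, "rx": 0, "ry": 0, "rz": 0, "claw": -1},
    {"x": 0, "y": 0, "z": 0.1, "rx": 0, "ry": 0, "rz": 0, "claw": -1},
    {"x": 0, "y": 0, "z": 0, "rx": 0, "ry": 0, "rz": 0, "claw": -1},
    {"x": 0, "y": 0, "z": 0, "rx": 0, "ry": 0, "rz": 0, "claw": -1},
  ],
)

```text
time_s: 6.85
tcp_pos: [0.5881, -0.1465, 0.0233]
ee_rot: [0.001, 3.141, 0.0]
wrist_force: [0.2, 0.8, -0.3]
width: 0.289
finger_force: 39.8
```

drive_tool(
  plan=[
    {"x": 0, "y": 0, "z": 0.1, "rx": 0, "ry": 0, "rz": 0, "claw": -1},
    {"x": 0, "y": 0, "z": 0, "rx": 0, "ry": 0, "rz": 0, "claw": -1},
    {"x": 0, "y": 0, "z": 0, "rx": 0, "ry": 0, "rz": 0, "claw": 0.2},
    {"x": 0, "y": 0, "z": 0, "rx": 0, "ry": 0, "rz": 0, "claw": 0.6},
    {"x": 0, "y": 0, "z": 0, "rx": 0, "ry": 0, "rz": 0, "claw": 1},
    {"x": 0, "y": 0, "z": 0, "rx": 0, "ry": 0, "rz": 0, "claw": 1},
    {"x": 0, "y": 0, "z": 0, "rx": 0, "ry": 0, "rz": 0, "claw": 1},
  ],
)

```text
time_s: 7.55
tcp_pos: [0.588, -0.1465, 0.0222]
ee_rot: [-0.001, -3.141, -0.0]
wrist_force: [0.3, 0.2, -0.5]
width: 1.005
finger_force: 0.0
```

drive_tool(
  plan=[
    {"x": 0, "y": 0, "z": -1, "rx": 0, "ry": 0, "rz": 0, "claw": 1},
    {"x": 0, "y": 0, "z": -3, "rx": 0, "ry": 0, "rz": 0, "claw": 1},
    {"x": 0, "y": 0, "z": -4, "rx": 0, "ry": 0, "rz": 0, "claw": 1},
    {"x": 0, "y": 0, "z": -4, "rx": 0, "ry": 0, "rz": 0, "claw": 1},
    {"x": 2, "y": 0, "z": -3, "rx": 0, "ry": 0, "rz": 0, "claw": 1},
    {"x": 4, "y": 0, "z": -2, "rx": 0, "ry": 0, "rz": 0, "claw": 1},
    {"x": 4, "y": 0, "z": 0, "rx": 0, "ry": 0, "rz": 0, "claw": 1},
    {"x": 2, "y": 0, "z": 0, "rx": 0, "ry": 0, "rz": 0, "claw": 1},
    {"x": 0, "y": 0, "z": 0, "rx": 0, "ry": 0, "rz": 0, "claw": 1},
  ],
)

```text
time_s: 8.45
tcp_pos: [0.4661, -0.147, 0.1934]
ee_rot: [0.004, 3.14, 0.002]
wrist_force: [0.8, -0.5, 0.1]
width: 0.999
finger_force: 0.0
```

Run:
```python
from h import *
c=cam('top'); s=cam('side')
cv2.imwrite('pics/end.png',np.hstack([c['img'][100:,100:],cv2.resize(s['img'],None,fx=.74,fy=.74)[:284]])[:,:,::-1])
```

```text
(no output)
```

View pics/end.png

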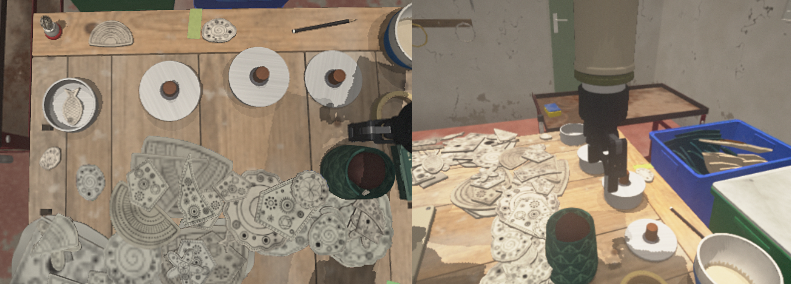

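The picture shows lid 1 flat on the boards with its knob up at (337,76). The fish is undisturbed in the open tub at (72,103), and lids 2 and 3 are still on their tubs. The gripper is clear of everything.

```bash
python3 -c "
from plant import arm
print(arm.sign_off())"
```

```text
the job is handed in; nothing more can be done
None
```

The fish was in the left-hand tub, the first one opened; its lid now lies flat, knob up, on the clear boards at about x = 0.59, y = -0.15, the fish and the other two lids were left untouched, and the job is handed in (no verdict was returned).

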